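# Run the fingertips along the packing bench's roller track

## Robot

A 6-joint arm with a two-finger parallel gripper is mounted at the origin on the work surface. World frame = base frame: x ahead of the robot, y to its left, z up, the work surface at z = 0. Lengths are in mm, angles in rad, forces in N, time in s.
With the tool pointing down it reaches from about 350 to 875 mm from the base axis. Payload 4.2 kg.
Tool frame: the origin (TCP) lies midway between the tips of the shut fingers; the grasp point (between the pads) lies 19 mm behind it (arm.grip_point_offset is the distance from the TCP to the grasp point, in mm); z points along the fingers, x is the direction in which the jaws open and shut, and the axes are right-handed (so a half turn about z gives the same grasp; the last joint's range is limited). The gripper opens to 85 mm and grips with 20 to 120 N. Pads are 22 mm wide; open, the fingers measure 114 mm over their backs; the gripper's body (76 mm by 85 mm) begins 54 mm behind the grasp point. The pads swing forward as they close: fully open they stand 13 mm farther back than shut.
Start: joints at [1.415, 0.385, 0.008, 0, -1.194, -0.259], TCP at [251.846, 571.99, 206.812] pointing down, gripper open.
Joint ranges: [-3.14, 3.14], [-1.21, 2.06], [-1.07, 1.41], [-3.16, 2.05], [-2.99, -0.16], [-3.1, 3.1]. Speed limits (rad/s): [2.79, 2.79, 3.14, 3.14, 3.14, 3.14].

## Interface

Orientations are given as a unit quaternion [x, y, z, w].
In Python, from bench import arm gives the robot as it stands.
- The arm moves only by the tool move_arm, never from a script. Its argument "targets" is a list of rows, each a list of 7 numbers: the shift along the tool's x, y, z in cm, then the turn, a rotation vector about the tool's x, y, z in degrees, then the closure in counts, from 0 (fully open) to 255 (shut). In form: [[x, y, z, wx, wy, wz, grip], ...]. A call has 1 to 20 rows; each row is the pose to reach, as a shift and turn from the pose commanded when the call began, along the tool's axes at that moment; what a row does not reach only later rows make up. A row lasts 1/8 s, in which the tool goes at most 62.5 mm and 10.7 degrees, less where a joint would pass 70% of its speed; a pose out of reach is approached as far as the arm can. A call with a gripper value outside its range is refused whole. The fingers move at their own pace and stop on an object; the grip force is fixed at half the most. Time passes only in rows, so rows that repeat a pose let the fingers close. It gives the time, the measured TCP pose, the force and the opening at its end, in the units of the state.
- arm.read_state(): the state, without advancing time (a new reading comes with each control period).
- arm.get_image(name): name is "side" or "top" or "wrist"; returns (picture, depth): 420x560x3 uint8, blue, green, red; 420x560 float32, mm along the optical axis (not along the pixel's ray), 0 where there is no reading.
- arm.camera_params(name): a dict with "mtx" (3x3 intrinsics, pixels), "world_to_cam" (4x4, takes a point from world to camera coordinates); the wrist camera has in their place "mount" (4x4, takes a point from camera to tool coordinates, whose origin is the TCP and whose axes are the tool frame's). Camera axes: x right, y down, z forward; pixel columns grow to the right and rows downward; lengths in mm; the calibration is good to about 2 mm. The wrist camera is an equidistant fisheye: a pixel r from the principal point sees the ray r / f radians off the axis. A picture is of the moment at which its call begins: read the wrist's pose just before it. camera_params takes no time and is no camera call.
- arm.job_done(): hands the job in, once; it reports no verdict.
Trained networks look in the newest picture that a camera, given by its name, has taken for a name from the list of things; names that differ only in an ending like _2 or _b are one class to them, and where a whole thing is asked for, a point or a joint stands for the part that bears it (a point fixed in the world has none). Each returns a list of dicts, best first, with "score" (0 to 1); they miss things now and then, are a little off and sometimes report something else, mostly with a low value. They report only what shows in the picture. A call takes as long as a camera call.
- arm.search_frame(thing, camera): "bbox" ([left, top, right, bottom] in pixels, round what is visible of it).
- arm.tip_of(thing, camera): "uv" ([column, row] in pixels: a listed point, or the origin of a listed thing).
The state is a dict: "clock": time; "joints": joint angles; "joint_vel": joint speeds; "joint_efforts": joint torques, N m; "position": TCP position; "ee_rot": TCP orientation; "contact_force": force on the tool from outside, world axes, zero at the start; "wrist_torque": the same for the moment, N m; "gripper_width": finger opening in mm.
Only numpy, scipy, OpenCV 4.12 (cv2) and the standard library are available. Lean on these libraries where they do the work, as an engineer would, in place of code of your own. Each camera call takes 0.05 s, during which the arm holds its last target.

## Task

Before the shift starts, check the roller track on the packing bench: run the fingertips lightly along the tops of all eight rollers in one pass, starting at the roller beside the scale and finishing at the roller beside the grey tote, so that every roller visibly turns towards the tote. Do not lean on the rollers or turn any of them backwards, leave the scale untouched, and neither move nor pick up the tote, carton, tape roll or knife that stand around the track.

Things in the scene. Friction and masses are not known exactly. Their poses are not given: they have to be found in the camera images.
- track: roller track bolted to the bench: aluminium frame 390 x 240 mm on four dark steel posts, 8 bare steel rollers dia 30 mm, 196 mm long, lying across it. Origin on the bench under its centre; x runs along the row from roller 1 to roller 8, y along the rollers, z up. Roller k lies at x = (k - 4.5) x 45 mm, axis 110 mm and top 125 mm above the bench, 5 mm above the side rails
- top_1 (a point): middle of the top line of roller 1, the end roller on the track's -x side, 125 mm above the bench. The rollers do not yield downwards (tips held more than about 3 mm below the tops press hard); each turns freely on its bearings and coasts a little when brushed
- top_8 (a point): middle of the top line of roller 8, the end roller on the track's +x side, 125 mm above the bench, 315 mm from top_1
- roller_1 (a joint): turn of roller 1 (rad), starting near 0; it grows when the top of the roller moves towards the track's +x and falls when it moves towards -x
- roller_2 (a joint): turn of roller 2 (rad), starting near 0; it grows when the top of the roller moves towards the track's +x and falls when it moves towards -x
- roller_3 (a joint): turn of roller 3 (rad), starting near 0; it grows when the top of the roller moves towards the track's +x and falls when it moves towards -x
- roller_4 (a joint): turn of roller 4 (rad), starting near 0; it grows when the top of the roller moves towards the track's +x and falls when it moves towards -x
- roller_5 (a joint): turn of roller 5 (rad), starting near 0; it grows when the top of the roller moves towards the track's +x and falls when it moves towards -x
- roller_6 (a joint): turn of roller 6 (rad), starting near 0; it grows when the top of the roller moves towards the track's +x and falls when it moves towards -x
- roller_7 (a joint): turn of roller 7 (rad), starting near 0; it grows when the top of the roller moves towards the track's +x and falls when it moves towards -x
- roller_8 (a joint): turn of roller 8 (rad), starting near 0; it grows when the top of the roller moves towards the track's +x and falls when it moves towards -x
- scale: white counting scale fixed to the bench beyond one end of the track (either end), 300 x 250 mm, steel pan 112 mm high, grey keypad sloping towards the robot; origin under its centre. The end roller nearer to it is where the pass starts
- tote: grey stacking tote, 300 mm (along the row) x 200 x 120 mm high, two cartons in it, standing loose beyond the other end of the track; origin under its centre. The end roller nearer to it is where the pass ends
- carton: taped brown carton, 120 x 90 x 70 mm high, loose on the bench on the far side of the track; origin under its centre
- tape_roll: roll of brown packing tape lying flat, 106 mm across, 48 mm high, loose on the bench on the far side of the track; origin under its centre
- knife: yellow and black safety knife, 122 mm long, 26 mm wide and 20 mm high, lying loose on the bench on the far side of the track; origin under its middle, x along its length

How it is judged (in metres and radians):
On the way, in this order (a step that is already met when the one before it is completed fails the run):
1. the roller beside the scale has been turned towards the tote (((horizontal distance between scale and top_1 below 0.35 m and value of joint roller_1 above 0.6 rad) or (horizontal distance between scale and top_8 below 0.35 m and value of joint roller_8 below -0.6 rad))), for 0.1 s.
2. then the fourth roller from the scale (((horizontal distance between scale and top_1 below 0.35 m and value of joint roller_4 above 0.6 rad) or (horizontal distance between scale and top_8 below 0.35 m and value of joint roller_5 below -0.6 rad))), for 0.1 s.
3. then the last roller, beside the tote (((horizontal distance between scale and top_1 below 0.35 m and value of joint roller_8 above 0.6 rad) or (horizontal distance between scale and top_8 below 0.35 m and value of joint roller_1 below -0.6 rad))), for 0.1 s.
At the end, for the whole second after the job is handed in: each of the eight rollers has been turned at least 0.6 rad (about a tenth of a turn) towards the tote, the end roller beside the scale first, the one beside the tote last, and the tote, carton, tape roll and knife stand within 15 mm of where they were (((horizontal distance between scale and top_1 below 0.35 m and value of joint each of roller_1, roller_2, roller_3, roller_4, roller_5, roller_6, roller_7, roller_8 above 0.6 rad) or (horizontal distance between scale and top_8 below 0.35 m and value of joint each of roller_1, roller_2, roller_3, roller_4, roller_5, roller_6, roller_7, roller_8 below -0.6 rad)) and distance of each of carton, tape_roll, knife, tote from where it was at the start of the episode below 0.015 m); the robot touches nothing.
It fails at once if the fingers press on the track with more than 40 N (contact force between the fingers and track above 40 N).
It fails at once if the arm or the gripper's body, rather than the fingers, touches the track with more than 3 N (contact force between the arm and track above 3 N).
It fails at once if a roller is turned backwards, more than 0.5 rad towards the scale ((horizontal distance between scale and top_1 below 0.35 m and value of joint any of roller_1, roller_2, roller_3, roller_4, roller_5, roller_6, roller_7, roller_8 below -0.5 rad) or (horizontal distance between scale and top_8 below 0.35 m and value of joint any of roller_1, roller_2, roller_3, roller_4, roller_5, roller_6, roller_7, roller_8 above 0.5 rad)).
It fails at once if the scale is touched with more than 3 N (contact force between anything else and scale above 3 N).
It fails at once if the tote, carton, tape roll or knife is moved or lifted by more than 15 mm (distance of any of carton, tape_roll, knife, tote from where it was at the start of the episode above 0.015 m).
It also fails if it takes over 43 s, if anything falls off the work surface, if the arm or the gripper's body presses on something with over 40 N, if the wrist force passes 120 N, or if a joint passes its speed limit or range.

## Working session

There is one attempt and no reset: what is moved stays moved. The work goes in short steps, Python scripts to look and compute and a tool call to move; the robot and the scene stay as the last step left them, time stands still between calls to the robot, and variables do not carry over. Pictures are saved under pics/ and viewed, and the job is handed in when it is done.

Besides the shell and the picture viewer there is one more tool, called after "Emit:" as name(argument=value, ...), one argument or row to a line, values as JSON. move_arm: Moves the arm, as the interface text tells. Its arguments: {"type":"object","properties":{"targets":{"type":"array","items":{"type":"array","items":{"type":"number"}}}},"required":["targets"]}

```bash
mkdir -p pics
cat > h.py <<'E'
import numpy as np, cv2
from bench import arm
from scipy.spatial.transform import Rotation as R
def snap(n,f):
    im,d=arm.get_image(n); cv2.imwrite(f'pics/{f}.png',im); np.save(f'pics/{f}.npy',d); return im,d
def world(n,u,v,z):
    p=arm.camera_params(n);K=np.array(p['mtx']);T=np.linalg.inv(np.array(p['world_to_cam']))
    return (T@np.array([(u-K[0,2])/K[0,0]*z,(v-K[1,2])/K[1,1]*z,z,1]))[:3]
def plane(n,u,v,h):
    p=arm.camera_params(n);T=np.linalg.inv(np.array(p['world_to_cam']));a=world(n,u,v,1.);c=T[:3,3];d=a-c
    return c+d*(h-c[2])/d[2]
E
python3 - <<'E'
from h import *
np.set_printoptions(precision=2,suppress=True)
s=arm.read_state();print(s['clock'],s['position'],s['ee_rot'],s['gripper_width'])
snap('side','s0');im,d=snap('top','t0')
for t,h in [('top_1',125),('top_8',125),('scale',0),('tote',0),('track',0)]:
    for r in arm.tip_of(t,'top')[:3]: print(t,r,plane('top',*r['uv'],h))
E
```

```text
0.0 [251.63 571.43 205.73] [-0.55  0.84 -0.   -0.  ] 85.55258807644178
top_1 {'uv': [319.1, 243.7], 'score': 0.96} [531.73 -78.95 125.  ]
top_1 {'uv': [202.8, 271.5], 'score': 0.88} [450.36 232.83 125.  ]
top_1 {'uv': [250.3, 181.9], 'score': 0.4} [695.86 110.93 125.  ]
top_8 {'uv': [319.1, 243.7], 'score': 0.96} [531.73 -78.95 125.  ]
top_8 {'uv': [202.8, 271.5], 'score': 0.88} [450.36 232.83 125.  ]
top_8 {'uv': [250.3, 181.9], 'score': 0.4} [695.86 110.93 125.  ]
scale {'uv': [137.7, 283.8], 'score': 0.7} [404.41 441.5    0.  ]
tote {'uv': [380.9, 229.7], 'score': 0.66} [ 578.62 -271.64    0.  ]
track {'uv': [258.5, 255.9], 'score': 0.83} [493.73  88.31   0.  ]
track {'uv': [248.1, 182.6], 'score': 0.39} [710.63 124.39   0.  ]
```

View pics/t0.png

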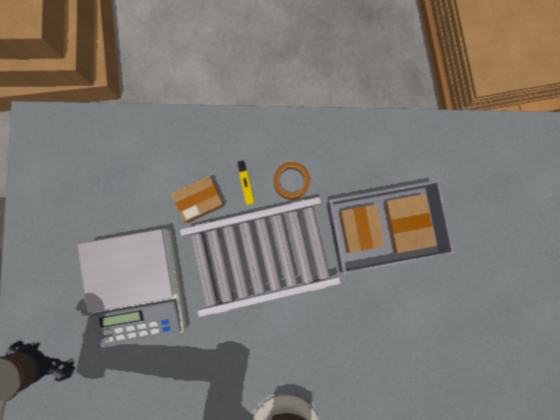

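View pics/s0.png

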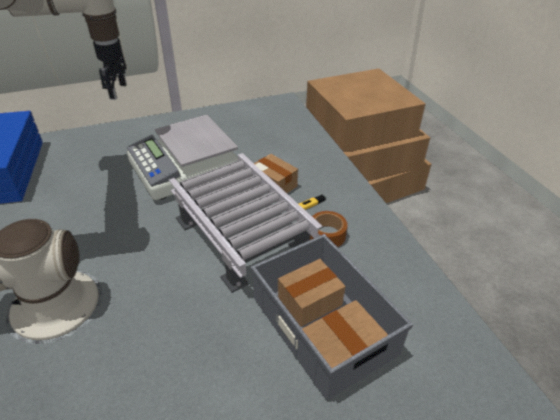

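Run:
```python
from h import *
np.set_printoptions(precision=2,suppress=True)
d=np.load('pics/t0.npy')
c=np.array([491.,77.]);
vv,uu=np.mgrid[200:320,180:345]
P=np.array([world('top',u,v,d[v,u]) for u,v in zip(uu.ravel(),vv.ravel()) if d[v,u]>0])
best=[]
for a in np.radians(np.arange(-80,-70,.5)):
    e=np.array([np.cos(a),np.sin(a)]);n=np.array([-e[1],e[0]])
    s=(P[:,:2]-c)@e;t=(P[:,:2]-c)@n
    m=(abs(t)<85)&(abs(s)<150)&(P[:,2]>60)
    # periodic power at 45mm
    w=np.clip(P[m,2],100,130); f=np.sum((w-w.mean())*np.exp(2j*np.pi*s[m]/45))
    best.append((abs(f)/m.sum(),np.degrees(a),np.angle(f)/2/np.pi*45))
b=max(best);print(b)
a=np.radians(b[1]);e=np.array([np.cos(a),np.sin(a)]);n=np.array([-e[1],e[0]])
s=(P[:,:2]-c)@e;t=(P[:,:2]-c)@n
m=(abs(t)<80)
for k in range(-210,215,5):
    q=P[m&(abs(s-k)<2.5),2]
    if len(q):print(k,len(q),np.percentile(q,[10,50,90]))
# rails
m=(abs(s)<150)
for k in range(-140,145,5):
    q=P[m&(abs(t-k)<2.5),2]
    if len(q) and abs(k)>85:print('t',k,np.percentile(q,[10,50,90]))
```

```text
Traceback (most recent call last):
  File "h.py", line 7, in world
    p=arm.camera_params(n);K=np.array(p['mtx']);T=np.linalg.inv(np.array(p['world_to_cam']))
ValueError: time passes only in moves, steps and waits
```

```bash
sed -i 's/^def snap/C={}\ndef cp(n):\n    if n not in C: C[n]=arm.camera_params(n)\n    return C[n]\ndef snap/; s/p=arm.camera_params(n)/p=cp(n)/' h.py
cat > fit.py <<'E'
from h import *
np.set_printoptions(precision=2,suppress=True)
d=np.load('pics/t0.npy')
c=np.array([491.,77.]);
vv,uu=np.mgrid[200:320,180:345]
P=np.array([world('top',u,v,d[v,u]) for u,v in zip(uu.ravel(),vv.ravel()) if d[v,u]>0])
best=[]
for a in np.radians(np.arange(-80,-70,.5)):
    e=np.array([np.cos(a),np.sin(a)]);n=np.array([-e[1],e[0]])
    s=(P[:,:2]-c)@e;t=(P[:,:2]-c)@n
    m=(abs(t)<85)&(abs(s)<150)&(P[:,2]>60)
    w=np.clip(P[m,2],100,130); f=np.sum((w-w.mean())*np.exp(2j*np.pi*s[m]/45))
    best.append((abs(f)/m.sum(),np.degrees(a),np.angle(f)/2/np.pi*45))
b=max(best);print(b)
a=np.radians(b[1]);e=np.array([np.cos(a),np.sin(a)]);n=np.array([-e[1],e[0]])
s=(P[:,:2]-c)@e;t=(P[:,:2]-c)@n
m=(abs(t)<80)
for k in range(-220,220,6):
    q=P[m&(abs(s-k)<3),2]
    if len(q):print(k,len(q),np.percentile(q,[10,50,90]))
m=(abs(s)<150)
for k in range(-140,145,5):
    q=P[m&(abs(t-k)<2.5),2]
    if len(q) and abs(k)>85:print('t',k,np.percentile(q,[10,50,90]))
E
python3 fit.py
```

```text
(np.float64(3.9110927902377806), np.float64(-76.0), np.float64(18.66561255258988))
-220 111 [-4.78 -1.35  2.96]
-214 111 [-6.23 -0.97  3.22]
-208 113 [-5.08 -0.85  2.63]
-202 109 [-5.33 -1.74  2.3 ]
-196 101 [-4.83 -1.16  3.39]
-190 1 [1.08 1.08 1.08]
-178 1 [109.21 109.21 109.21]
-172 100 [113.89 118.28 121.97]
-166 120 [119.   122.42 125.52]
-160 138 [119.58 123.23 126.51]
-154 138 [117.34 121.47 125.27]
-148 266 [ 72.11 110.72 120.13]
-142 118 [70.82 74.16 77.64]
-136 87 [71.55 75.01 78.53]
-130 47 [111.47 115.   118.85]
-124 123 [116.7  120.15 124.75]
-118 131 [119.99 123.62 126.79]
-112 201 [ -3.35 121.23 124.98]
-106 250 [ -3.9  115.71 122.82]
-100 178 [ -4.21   0.98 116.49]
-94 12 [-3.21  1.74  5.15]
-88 10 [108.93 110.49 113.2 ]
-82 111 [113.15 118.44 122.06]
-76 127 [118.32 121.76 125.32]
-70 135 [119.51 123.14 126.18]
-64 191 [ -2.6  120.42 124.83]
-58 244 [ -3.47 109.24 120.  ]
-52 110 [-5.82 -0.96  4.35]
-46 28 [-3.25 -0.48  2.59]
-40 63 [110.49 115.69 119.31]
-34 126 [116.9  120.65 124.22]
-28 130 [119.9  122.86 126.91]
-22 132 [119.22 122.36 125.97]
-16 177 [ -1.8  118.
[... 1082 characters left out ...]
1.02  2.59]
212 317 [ -2.22  53.16 118.53]
218 149 [  2.62  79.14 120.94]
t -140 [-4.79 -1.14  3.15]
t -135 [-5.59 -1.17  2.82]
t -130 [-4.88 -1.24  2.26]
t -125 [-5.47 -0.24  4.  ]
t -120 [ 99.49 102.37 105.74]
t -115 [110.81 118.38 121.7 ]
t -110 [114.9  119.04 122.3 ]
t -105 [ -1.   117.45 121.34]
t -100 [  0.15 110.94 121.54]
t -95 [ -2.94  77.51 120.26]
t -90 [ -1.3  116.52 124.12]
t 90 [ -2.37 118.05 124.17]
t 95 [ -1.44 116.51 123.56]
t 100 [ -2.07 117.16 123.63]
t 105 [ -3.7   75.6  120.93]
t 110 [ -0.95 110.92 121.07]
t 115 [ -1.89 117.23 122.09]
t 120 [115.2  118.27 121.4 ]
t 125 [112.46 117.47 121.31]
t 130 [ 98.45 100.15 104.24]
t 135 [-4.76 -0.96  3.32]
t 140 [-5.95 -1.6   2.54]
```

```bash
cat > g.py <<'E'
from h import *
np.set_printoptions(precision=2,suppress=True)
e=np.array([np.cos(np.radians(-76)),np.sin(np.radians(-76)),0]);n=np.array([-e[1],e[0],0])
ctr=np.array([495,81.7,0])
def at(s,z,t=0): return ctr+s*e+t*n+[0,0,z]
def rel(p): d=np.array(p)-ctr; return d@e,d@n,d[2]
def st():
    s=arm.read_state();print(s['clock'],'s,t,z',np.array(rel(s['position'])),'F',np.array(s['contact_force']),s['gripper_width'],'tool y/x yaw',[np.degrees(np.arctan2(*R.from_quat(s['ee_rot']).as_matrix()[[1,0],k])) for k in(0,1)],'tilt',R.from_quat(s['ee_rot']).as_matrix()[:,2],'j',np.array(s['joints'])); return s
E
python3 - <<'E'
from g import *
s=st();M=R.from_quat(s['ee_rot']).as_matrix()
p=np.array([251.846,571.99,206.812])
print(M.T@(at(-157.5,207)-p)/10)
print('scale',rel([404,441,0]))
E
```

```text
0.35 s,t,z [-534.44 -117.39  206.55] F [-0.29  0.35  0.28] 85.71897047558814 tool y/x yaw [np.float64(-113.76730416648705), np.float64(156.23269725285562)] tilt [-0. -0. -1.] j [ 1.41  0.38  0.01 -0.   -1.19 -0.26]
[ 22.62 -32.37  -0.01]
scale (np.float64(-370.6421469505353), np.float64(-1.3743740021550765), np.float64(0.0))
```

Emit:
move_arm(
  targets=[
    [2.3, -3.2, 0, 0, 0, 5, 255],
    [4.5, -6.5, 0, 0, 0, 10, 255],
    [6.8, -9.7, 0, 0, 0, 16, 255],
    [9.0, -12.9, 0, 0, 0, 21, 255],
    [11.3, -16.2, 0, 0, 0, 26, 255],
    [13.6, -19.4, 0, 0, 0, 31, 255],
    [15.8, -22.7, 0, 0, 0, 37, 255],
    [18.1, -25.9, 0, 0, 0, 42, 255],
    [20.4, -29.1, 0, 0, 0, 47, 255],
    [22.6, -32.4, 0, 0, 0, 52.2, 255],
    [22.6, -32.4, 0, 0, 0, 52.2, 255],
    [22.6, -32.4, 0, 0, 0, 52.2, 255],
    [22.6, -32.4, 5, 0, 0, 52.2, 255],
    [22.6, -32.4, 5, 0, 0, 52.2, 255],
    [22.6, -32.4, 5, 0, 0, 52.2, 255],
  ],
)

```text
clock: 2.22
position: [457.9, 235.7, 158.2]
ee_rot: [-0.123, 0.992, 0.0, 0.001]
contact_force: [0.5, 0.1, 0.4]
gripper_width: 0.0
```

Run:
```python
from g import *
st();snap('side','s1');snap('wrist','w1');st()
```

```text
2.225 s,t,z [-158.4     1.28  158.16] F [0.53 0.07 0.4 ] 0.03572363682780002 tool y/x yaw [np.float64(-165.85187046146413), np.float64(104.14813477883676)] tilt [ 0.  0. -1.] j [ 0.79  0.24 -0.33  0.   -1.   -0.55]
2.325 s,t,z [-158.43    1.58  158.71] F [ 0.5  -0.68 -0.24] -0.13922077165533453 tool y/x yaw [np.float64(-165.8933381122768), np.float64(104.10690281259295)] tilt [ 0.  0. -1.] j [ 0.79  0.24 -0.33  0.   -0.99 -0.55]
```

View pics/w1.png

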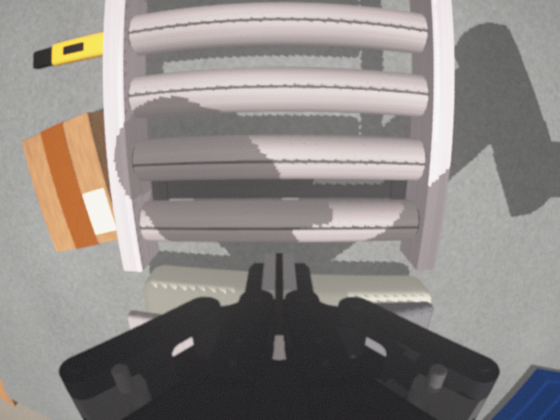

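View pics/s1.png

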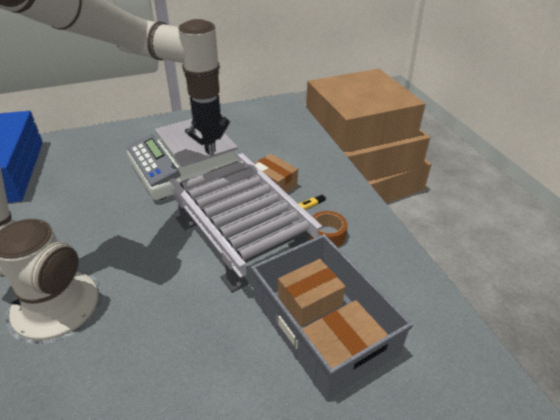

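Run:
```python
from g import *
s=arm.read_state();p=arm.camera_params('wrist');K=np.array(p['mtx']);T=np.array(p['mount'])
M=np.eye(4);M[:3,:3]=R.from_quat(s['ee_rot']).as_matrix();M[:3,3]=s['position']
W=np.linalg.inv(M@T)
def proj(q):
    c=(W@np.append(q,1))[:3];r=np.hypot(*c[:2]);th=np.arctan2(r,c[2])
    return K[0,2]+K[0,0]*th*c[0]/r,K[1,2]+K[1,1]*th*c[1]/r
print('tip',proj(s['position']))
for k in range(4): print(k+1,[np.array(proj(at(-157.5+45*k,125,t))) for t in(-98,0,98)])
print(T)
for r in arm.tip_of('top_1','wrist')[:3]:print(r)
```

```text
tip (np.float64(278.9799497942311), np.float64(250.9763759674235))
1 [array([421.07, 228.05]), array([281.62, 228.7 ]), array([141.63, 226.99])]
2 [array([428.51, 164.5 ]), array([281.96, 160.52]), array([134.77, 163.31])]
3 [array([432.44,  97.27]), array([282.23,  88.02]), array([131.32,  95.95])]
4 [array([432.26,  31.58]), array([282.4 ,  17.94]), array([131.84,  30.19])]
[[   1.      0.     -0.      0.14]
 [  -0.      0.96    0.29  -74.8 ]
 [   0.     -0.29    0.96 -167.15]
 [   0.      0.      0.      1.  ]]
{'uv': [277.2, 225.1], 'score': 0.63}
```

Emit:
move_arm(
  targets=[
    [0, 0, 1.2, 0, 0, 0, 255],
    [0, 0, 2.4, 0, 0, 0, 255],
    [0, 0, 2.6, 0, 0, 0, 255],
    [0, 0, 2.8, 0, 0, 0, 255],
    [0, 0, 2.8, 0, 0, 0, 255],
    [0, 0, 2.8, 0, 0, 0, 255],
  ],
)

```text
clock: 3.12
position: [457.5, 234.7, 129.1]
ee_rot: [-0.122, 0.993, 0.0, 0.0]
contact_force: [-0.2, 0.7, 0.2]
gripper_width: 0.1
```

Run:
```python
from g import *
for i in range(4): s=arm.read_state(); print(s['position'],s['contact_force']); snap('side',f's2{i}')
```

```text
[457.46 234.71 129.06] [-0.16  0.71  0.23]
[457.45 234.7  129.07] [-0.08  0.3   1.03]
[457.41 234.7  129.06] [-0.3   0.15 -0.64]
[457.4  234.65 129.01] [ 0.45  0.08 -0.21]
```

Emit:
move_arm(
  targets=[
    [0, 0, 0.1, 0, 0, 0, 255],
    [0, 0, 0.2, 0, 0, 0, 255],
    [0, 0, 0.25, 0, 0, 0, 255],
    [0, 0, 0.25, 0, 0, 0, 255],
  ],
)

```text
clock: 3.82
position: [457.3, 234.6, 126.2]
ee_rot: [-0.122, 0.993, -0.0, -0.0]
contact_force: [-0.2, 1.1, -1.4]
gripper_width: -0.1
```

Emit:
move_arm(
  targets=[
    [0, 0, 0.05, 0, 0, 0, 255],
    [0, 0, 0.05, 0, 0, 0, 255],
    [0, 0, 0.05, 0, 0, 0, 255],
  ],
)

```text
clock: 4.2
position: [457.3, 234.6, 125.8]
ee_rot: [-0.122, 0.993, 0.0, 0.0]
contact_force: [-1.0, 0.3, 0.5]
gripper_width: 0.1
```

Emit:
move_arm(
  targets=[
    [0, 0, 0.05, 0, 0, 0, 255],
    [0, 0, 0.05, 0, 0, 0, 255],
    [0, 0, 0.05, 0, 0, 0, 255],
  ],
)

```text
clock: 4.58
position: [457.3, 234.6, 125.3]
ee_rot: [-0.122, 0.993, 0.0, 0.0]
contact_force: [-0.2, 0.2, -0.7]
gripper_width: 0.1
```

Emit:
move_arm(
  targets=[
    [0, 0, 0.05, 0, 0, 0, 255],
    [0, 0, 0.05, 0, 0, 0, 255],
    [0, 0, 0.05, 0, 0, 0, 255],
  ],
)

```text
clock: 4.95
position: [457.3, 234.6, 124.8]
ee_rot: [-0.122, 0.993, -0.0, -0.0]
contact_force: [0.5, 0.1, 0.8]
gripper_width: -0.0
```

Emit:
move_arm(
  targets=[
    [0, 0, 0.05, 0, 0, 0, 255],
    [0, 0, 0.05, 0, 0, 0, 255],
    [0, 0, 0.05, 0, 0, 0, 255],
  ],
)

```text
clock: 5.32
position: [457.3, 234.6, 124.3]
ee_rot: [-0.122, 0.993, -0.0, -0.0]
contact_force: [0.3, 0.5, 0.4]
gripper_width: 0.2
```

Emit:
move_arm(
  targets=[
    [0, 0, 0.05, 0, 0, 0, 255],
    [0, 0, 0.05, 0, 0, 0, 255],
    [0, 0, 0.05, 0, 0, 0, 255],
  ],
)

```text
clock: 5.7
position: [457.3, 234.6, 123.8]
ee_rot: [-0.122, 0.993, -0.0, -0.0]
contact_force: [1.1, 1.3, -0.5]
gripper_width: -0.2
```

Run:
```python
from g import *
im,d=snap('wrist','w2');cv2.imwrite('pics/w2c.png',cv2.resize(im[150:330,120:440],None,fx=2.4,fy=2.4))
im,d=snap('side','s3');cv2.imwrite('pics/s3c.png',cv2.resize(im[100:240,140:300],None,fx=4,fy=4))
```

```text
(no output)
```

View pics/w2c.png

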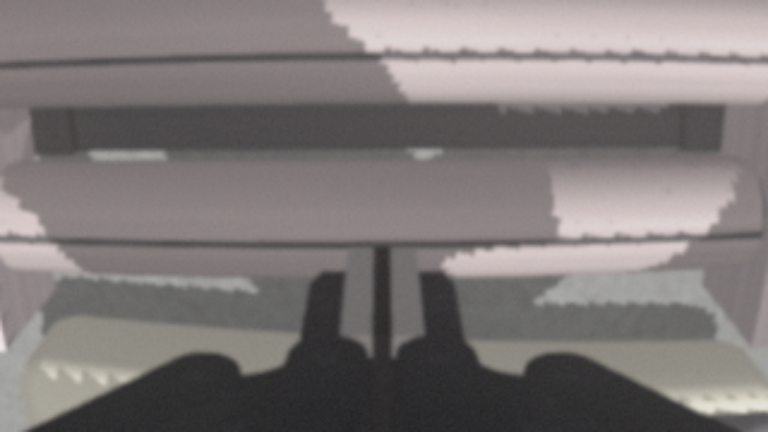

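View pics/s3c.png

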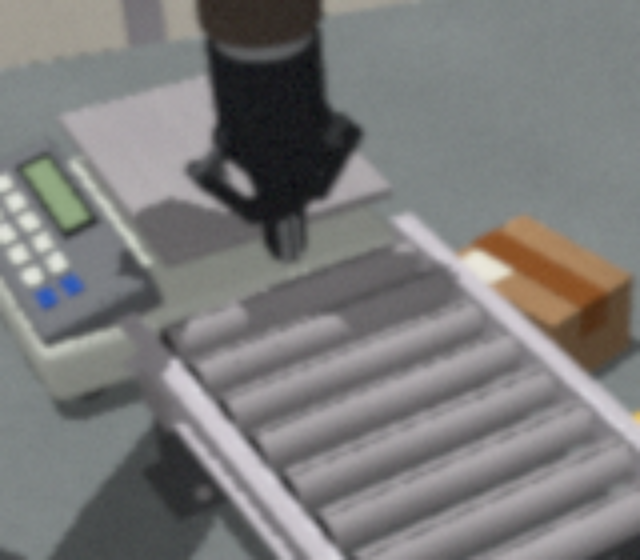

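```bash
cat >> g.py <<'E'
def wcloud(s,d,v0,v1,u0,u1):
    p=arm.camera_params('wrist');K=np.array(p['mtx']);T=np.array(p['mount'])
    M=np.eye(4);M[:3,:3]=R.from_quat(s['ee_rot']).as_matrix();M[:3,3]=s['position']
    v,u=np.mgrid[v0:v1,u0:u1];x=(u-K[0,2])/K[0,0];y=(v-K[1,2])/K[1,1];th=np.hypot(x,y);z=d[v0:v1,u0:u1]
    r=np.tan(th)*z/np.maximum(th,1e-9);C=np.stack([x*r,y*r,z,np.ones_like(z)],-1)
    return (C@(M@T).T)[...,:3], (C@T.T)[...,:3]
E
python3 - <<'E'
from g import *
s=arm.read_state();im,d=arm.get_image('wrist')
W,Tl=wcloud(s,d,150,300,0,560)
D=W-ctr;S=D@e;Tt=D@n;Z=D[...,2]
for u0 in (180,220,330,370,274,284,267):
    print('cols',u0)
    w=5 if u0 in(274,284,267) else 20
    for v in range(150,300,4 if w==5 else 6):
        a=slice(v-150,v-150+3);b=slice(u0,u0+w)
        print(v,np.array([np.median(q[a,b]) for q in(S,Tt,Z)]),end=' ' if v%3 else '\n')
    print()
E
```

```text
cols 180
150 [-101.4    48.49  120.02]
156 [-104.3    48.2   122.52]
162 [-107.35   47.9   124.1 ]
168 [-110.36   47.73  124.94]
174 [-113.62   48.14  125.29]
180 [-117.16   48.45  123.96]
186 [-120.94   49.33  121.89]
192 [-125.71   54.01  116.38]
198 [-139.99   63.13   76.32]
204 [-144.3    63.54   76.16]
210 [-148.78   63.8    76.1 ]
216 [-142.56   55.44  108.74]
222 [-143.71   52.66  116.29]
228 [-146.2    51.9   119.72]
234 [-148.82   51.54  122.35]
240 [-151.88   51.26  123.72]
246 [-155.31   51.6   124.87]
252 [-158.93   51.8   125.11]
258 [-163.62   52.8   123.31]
264 [-229.96   86.79    0.7 ]
270 [-237.02   92.78    0.24]
276 [-243.97   93.73    0.16]
282 [-251.44   94.63    0.11]
288 [-240.1    85.46   31.06]
294 [-240.17   82.68   41.5 ]

cols 220
150 [-101.83   26.55  120.84]
156 [-104.74   26.38  122.95]
162 [-107.76   26.26  124.02]
168 [-110.82   26.34  124.82]
174 [-113.93   26.3   125.06]
180 [-117.33   26.29  124.2 ]
186 [-121.24   27.17  121.55]
192 [-135.82   31.92   76.27]
198 [-140.16   34.67   75.98]
204 [-144.39   34.77   75.96]
210 [-148.7    38.16   75.59]
2
[... 4688 characters left out ...]
4   76.17] 210 [-148.74    8.08   75.02]
214 [-175.2     8.97    0.12] 218 [-142.32    6.21  113.1 ] 222 [-143.44    6.08  116.48]
226 [-144.9     6.06  118.73] 230 [-146.69    6.02  120.53] 234 [-148.42    5.97  122.32]
238 [-150.23    5.96  123.52] 242 [-152.47    5.95  124.35] 246 [-154.66    5.96  124.83]
250 [-156.9     5.97  124.94] 254 [-145.6     4.97  155.32] 258 [-145.72    4.86  158.96]
262 [-145.66    4.76  162.85] 266 [-145.84    4.59  166.68] 270 [-145.65    4.53  170.21]
274 [-145.36    4.38  174.78] 278 [-145.61    4.3   177.89] 282 [-145.45    4.19  181.3 ]
286 [-145.51    4.14  183.71] 290 [-145.91    4.05  186.  ] 294 [-144.33    3.9   191.48]
298 [-144.75    3.84  193.51]
```

Run:
```python
from g import *
s=arm.read_state();p=cp('side');K=np.array(p['mtx']);W=np.array(p['world_to_cam'])
def pr(q): c=W@np.append(q,1);return K@c[:3]/c[2]
P=np.array(s['position'])
print(P,pr(P),pr(P+[0,0,30]), 'roller1 ends',pr(at(-157.5,125,-98)),pr(at(-157.5,125,98)))
im,d=arm.get_image('side')
for v in range(140,180,2):
  print(v,[tuple(np.round(np.array(rel(world('side',u,v,d[v,u]))),0)) for u in (208,212,216)])
cv2.imwrite('pics/s4c.png',cv2.resize(im[130:190,180:250],None,fx=10,fy=10,interpolation=cv2.INTER_NEAREST))
```

```text
[457.31 234.57 123.83] [211.94 170.54   1.  ] [211.02 161.94   1.  ] roller1 ends [180.3  181.75   1.  ] [241.32 159.45   1.  ]
140 [(np.float64(-136.0), np.float64(-11.0), np.float64(242.0)), (np.float64(-147.0), np.float64(5.0), np.float64(230.0)), (np.float64(-139.0), np.float64(14.0), np.float64(232.0))]
142 [(np.float64(-139.0), np.float64(-10.0), np.float64(233.0)), (np.float64(-147.0), np.float64(5.0), np.float64(224.0)), (np.float64(-136.0), np.float64(12.0), np.float64(228.0))]
144 [(np.float64(-140.0), np.float64(-11.0), np.float64(227.0)), (np.float64(-148.0), np.float64(5.0), np.float64(217.0)), (np.float64(-136.0), np.float64(11.0), np.float64(221.0))]
146 [(np.float64(-137.0), np.float64(-12.0), np.float64(223.0)), (np.float64(-148.0), np.float64(4.0), np.float64(211.0)), (np.float64(-142.0), np.float64(13.0), np.float64(211.0))]
148 [(np.float64(-139.0), np.float64(-12.0), np.float64(215.0)), (np.float64(-143.0), np.float64(1.0), np.float64(209.0)), (np.float64(-142.0), np.float64(13.0), np.float64(204.0))]
150 [(np.float64(-144.0), np.float64(-11.0), np.float64(206.0)
[... 1962 characters left out ...]
.float64(-15.0), np.float64(128.0)), (np.float64(-154.0), np.float64(-2.0), np.float64(122.0)), (np.float64(-147.0), np.float64(8.0), np.float64(122.0))]
174 [(np.float64(-148.0), np.float64(-17.0), np.float64(125.0)), (np.float64(-152.0), np.float64(-3.0), np.float64(116.0)), (np.float64(-147.0), np.float64(7.0), np.float64(115.0))]
176 [(np.float64(-146.0), np.float64(-18.0), np.float64(119.0)), (np.float64(-143.0), np.float64(-8.0), np.float64(117.0)), (np.float64(-144.0), np.float64(5.0), np.float64(111.0))]
178 [(np.float64(-146.0), np.float64(-19.0), np.float64(112.0)), (np.float64(-139.0), np.float64(-10.0), np.float64(113.0)), (np.float64(-140.0), np.float64(3.0), np.float64(107.0))]
```

View pics/s4c.png

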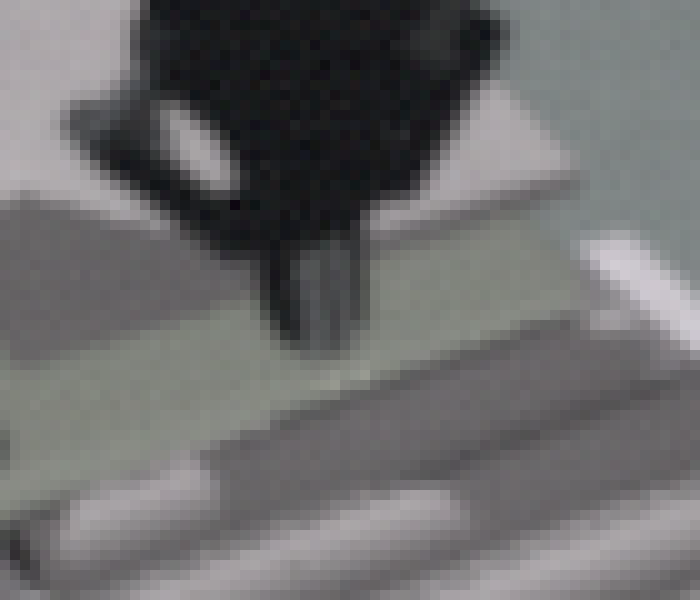

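Both cameras show the shut tips ending around z≈153, about 29 mm above the reported TCP (side picture: tip at row ~165, predicted 170; wrist: tip edge at row ~252). That explains why there was no contact, so I'll go down in guarded steps and trust the force reading and the pictures.

Emit:
move_arm(
  targets=[
    [0, 0, 0.5, 0, 0, 0, 255],
    [0, 0, 1.0, 0, 0, 0, 255],
    [0, 0, 1.3, 0, 0, 0, 255],
    [0, 0, 1.6, 0, 0, 0, 255],
    [0, 0, 1.8, 0, 0, 0, 255],
    [0, 0, 1.8, 0, 0, 0, 255],
    [0, 0, 1.8, 0, 0, 0, 255],
  ],
)

```text
clock: 6.78
position: [457.4, 234.7, 106.0]
ee_rot: [-0.122, 0.993, 0.0, 0.0]
contact_force: [-0.6, -0.0, 0.9]
gripper_width: 0.1
```

Run:
```python
from g import *
s=st();im,d=arm.get_image('wrist')
W,Tl=wcloud(s,d,180,300,0,560);D=W-ctr;S=D@e;Z=D[...,2]
for v in range(200,270,3): print(v,np.array([np.median(q[v-180:v-178,b]) for b in (slice(230,245),slice(272,277),slice(282,287)) for q in(S,Z)]))
cv2.imwrite('pics/w5c.png',cv2.resize(im[150:330,120:440],None,fx=2.4,fy=2.4))
im,d=snap('side','s5');cv2.imwrite('pics/s5c.png',cv2.resize(im[130:190,180:250],None,fx=10,fy=10,interpolation=cv2.INTER_NEAREST))
```

```text
6.775 s,t,z [-157.53    0.54  105.95] F [-0.63 -0.02  0.87] 0.09604878290222096 tool y/x yaw [np.float64(-165.96189750392776), np.float64(104.03810506925987)] tilt [ 0.  0. -1.] j [ 0.79  0.3  -0.4   0.   -0.87 -0.55]
200 [-130.86   96.31 -130.91   96.1  -131.06   95.53]
203 [-138.3    76.21 -138.26   76.46 -138.35   75.93]
206 [-140.38   76.21 -140.11   76.39 -140.28   75.81]
209 [-142.37   76.1  -142.26   76.26 -142.27   76.08]
212 [-144.26   75.9  -144.16   76.1  -144.19   76.28]
215 [-146.32   76.23 -146.26   75.86 -146.17   76.17]
218 [-148.28   76.13 -148.17   76.2  -148.29   76.08]
221 [-176.55    0.11 -176.4    -0.46 -176.17    0.29]
224 [-179.18   -0.15 -179.3    -0.27 -179.16   -0.17]
227 [-142.18  109.94 -141.94  110.19 -141.68  110.6 ]
230 [-142.65  113.21 -142.42  113.42 -142.42  113.72]
233 [-143.29  115.89 -143.12  115.88 -143.11  116.16]
236 [-144.31  117.58 -143.96  117.68 -144.03  117.82]
239 [-145.36  119.12 -145.38  118.99 -145.13  119.44]
242 [-146.49  120.4  -146.4   120.19 -146.34  120.13]
245 [-147.57  121.57 -147.33  121.73 -147.49  121.6 ]
248 [-148.78  122.52 -148.99  122.19 -148.65  122.61]
251 [-150.45  123.2  -150.3   122.82 -150.33  122.41]
254 [-151.85  123.63 -145.67  136.19 -145.7   136.23]
257 [-153.19  124.19 -145.33  140.65 -145.73  139.87]
260 [-154.59  124.67 -145.66  143.1  -145.67  142.71]
263 [-156.31  124.88 -145.61  145.98 -145.76  145.41]
266 [-157.8   125.25 -145.73  148.61 -145.57  148.97]
269 [-159.88  124.42 -145.75  151.32 -145.74  151.52]
```

View pics/s5c.png

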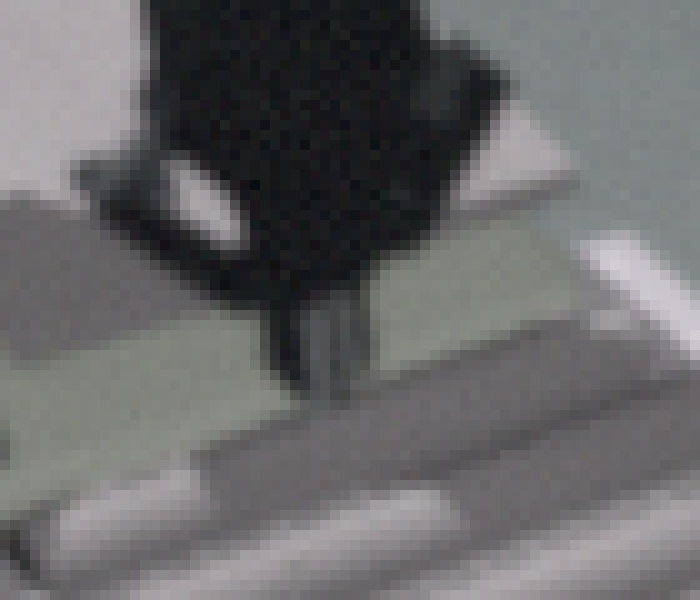

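View pics/w5c.png

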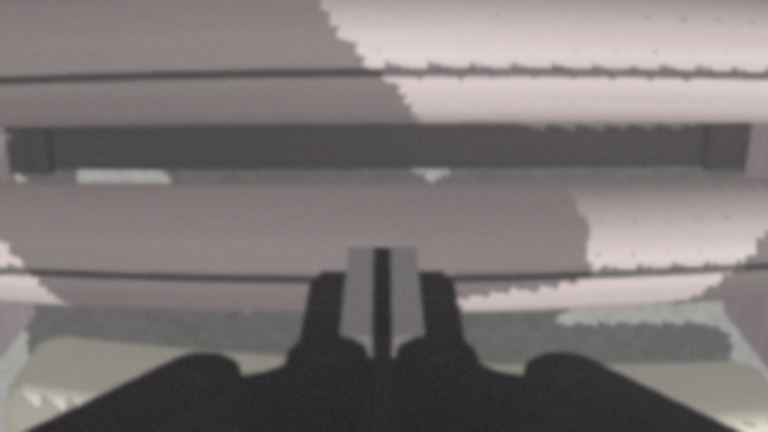

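Emit:
move_arm(
  targets=[
    [0, 0, 0.3, 0, 0, 0, 255],
    [0, 0, 0.5, 0, 0, 0, 255],
    [0, 0, 0.7, 0, 0, 0, 255],
    [0, 0, 0.7, 0, 0, 0, 255],
    [0, 0, 0.7, 0, 0, 0, 255],
  ],
)

```text
clock: 7.5
position: [457.3, 234.5, 100.4]
ee_rot: [-0.123, 0.992, -0.0, 0.0]
contact_force: [-3.2, -0.2, 10.2]
gripper_width: 0.2
```

Emit:
move_arm(
  targets=[
    [0, 0, 0.05, 0, 0, 0, 255],
    [0, 0, 0.1, 0, 0, 0, 255],
    [0, 0, 0.1, 0, 0, 0, 255],
  ],
)

```text
clock: 7.88
position: [457.4, 234.5, 100.3]
ee_rot: [-0.123, 0.992, -0.0, 0.0]
contact_force: [-6.9, -1.3, 15.0]
gripper_width: -0.0
```

Emit:
move_arm(
  targets=[
    [0, 0, 0.05, 0, 0, 0, 255],
    [0, 0, 0.05, 0, 0, 0, 255],
    [0, 0, 0.05, 0, 0, 0, 255],
  ],
)

```text
clock: 8.25
position: [457.4, 234.5, 100.2]
ee_rot: [-0.123, 0.992, -0.0, 0.001]
contact_force: [-6.4, -2.0, 17.2]
gripper_width: 0.0
```

Emit:
move_arm(
  targets=[
    [0, 0, 0.05, 0, 0, 0, 255],
    [0, 0, 0.05, 0, 0, 0, 255],
    [0, 0, 0.05, 0, 0, 0, 255],
  ],
)

```text
clock: 8.62
position: [457.4, 234.5, 100.2]
ee_rot: [-0.123, 0.992, -0.0, 0.001]
contact_force: [-7.7, -2.5, 19.4]
gripper_width: 0.2
```

Emit:
move_arm(
  targets=[
    [0, 0, -0.5, 0, 0, 0, 255],
    [0, 0, -1.3, 0, 0, 0, 255],
    [0, 1, -1.3, 0, 0, 0, 255],
    [0, 2, -1.3, 0, 0, 0, 255],
    [0, 3, -1.3, 0, 0, 0, 255],
    [0, 3, -0.7, 0, 0, 0, 255],
    [0, 3, -0.22, 0, 0, 0, 255],
    [0, 3, -0.22, 0, 0, 0, 255],
    [0, 3, -0.22, 0, 0, 0, 255],
  ],
)

```text
clock: 9.75
position: [450.1, 263.5, 99.0]
ee_rot: [-0.122, 0.993, -0.0, -0.0]
contact_force: [0.4, 0.5, -0.2]
gripper_width: -0.1
```

Run:
```python
from g import *
s=st();im,d=arm.get_image('wrist')
cv2.imwrite('pics/w6.png',im)
```

```text
9.75 s,t,z [-187.23    0.42   99.  ] F [ 0.35  0.5  -0.16] -0.0794990949594639 tool y/x yaw [np.float64(-165.98553477949642), np.float64(104.01446570414508)] tilt [-0. -0. -1.] j [ 0.84  0.32 -0.39  0.   -0.86 -0.6 ]
```

View pics/w6.png

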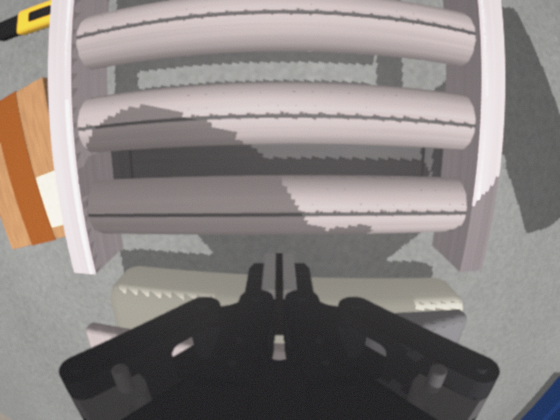

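The picture shows the tips (279,255) behind roller 1 and free of it, with its black mark line at row 214. I'll sweep over roller 1 first and check force and turn.

Emit:
move_arm(
  targets=[
    [0, -0.8, 0, 0, 0, 0, 255],
    [0, -1.6, 0, 0, 0, 0, 255],
    [0, -2.4, 0, 0, 0, 0, 255],
    [0, -3.2, 0, 0, 0, 0, 255],
  ],
)

```text
clock: 10.3
position: [458.1, 232.1, 100.4]
ee_rot: [-0.122, 0.992, 0.0, 0.001]
contact_force: [-2.5, 0.2, 7.5]
gripper_width: -0.2
```

Emit:
move_arm(
  targets=[
    [0, -0.8, 0, 0, 0, 0, 255],
    [0, -1.6, 0, 0, 0, 0, 255],
    [0, -2.0, 0, 0, 0, 0, 255],
  ],
)

```text
clock: 10.68
position: [462.7, 212.5, 98.8]
ee_rot: [-0.122, 0.993, -0.0, -0.0]
contact_force: [-0.8, 0.4, 0.0]
gripper_width: -0.1
```

Run:
```python
from g import *
s=st();im,d=arm.get_image('wrist')
cv2.imwrite('pics/w7.png',im)
```

```text
10.675 s,t,z [-134.72    0.25   98.83] F [-0.8   0.44  0.03] -0.08972335793700696 tool y/x yaw [np.float64(-166.0038478867547), np.float64(103.996154433149)] tilt [-0. -0. -1.] j [ 0.75  0.3  -0.42 -0.   -0.85 -0.51]
```

View pics/w7.png

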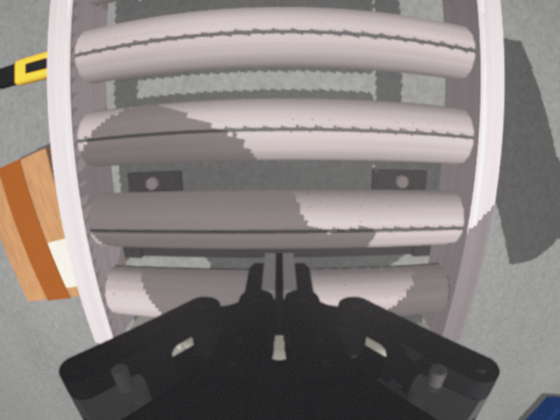

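Roller 1's mark has turned out of view, and the force peaked at about 8 N. I'll continue over the other seven.

Emit:
move_arm(
  targets=[
    [0, -0.9, 0, 0, 0, 0, 255],
    [0, -1.8, 0, 0, 0, 0, 255],
    [0, -2.7, 0, 0, 0, 0, 255],
    [0, -3.6, 0, 0, 0, 0, 255],
    [0, -4.5, 0, 0, 0, 0, 255],
    [0, -5.4, 0, 0, 0, 0, 255],
    [0, -6.3, 0, 0, 0, 0, 255],
    [0, -7.2, 0, 0, 0, 0, 255],
    [0, -8.1, 0, 0, 0, 0, 255],
    [0, -9.0, 0, 0, 0, 0, 255],
    [0, -9.9, 0, 0, 0, 0, 255],
    [0, -10.8, 0, 0, 0, 0, 255],
    [0, -11.7, 0, 0, 0, 0, 255],
    [0, -12.6, 0, 0, 0, 0, 255],
    [0, -13.5, 0, 0, 0, 0, 255],
  ],
)

```text
clock: 12.6
position: [495.4, 81.6, 98.8]
ee_rot: [-0.122, 0.993, 0.0, -0.0]
contact_force: [0.2, -0.3, 0.7]
gripper_width: 0.4
```

Run:
```python
from g import *
s=st();im,d=arm.get_image('wrist')
cv2.imwrite('pics/w8.png',im)
im,d=arm.get_image('side');cv2.imwrite('pics/s8.png',cv2.resize(im[100:310,150:420],None,fx=2.8,fy=2.8,interpolation=cv2.INTER_CUBIC))
```

```text
12.6 s,t,z [ 0.15  0.39 98.76] F [ 0.16 -0.34  0.67] 0.35620882966828815 tool y/x yaw [np.float64(-165.97728804895786), np.float64(104.02271128186362)] tilt [-0.  0. -1.] j [ 0.49  0.29 -0.44 -0.   -0.84 -0.24]
```

View pics/w8.png

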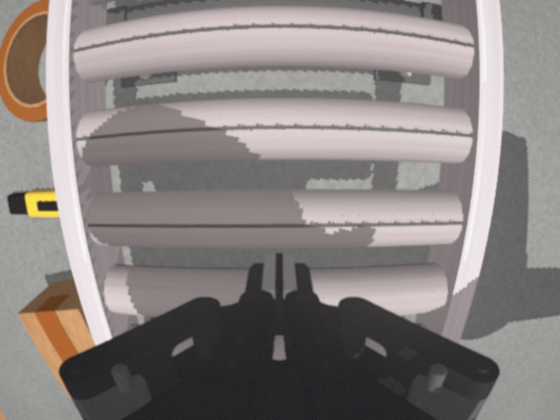

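View pics/s8.png

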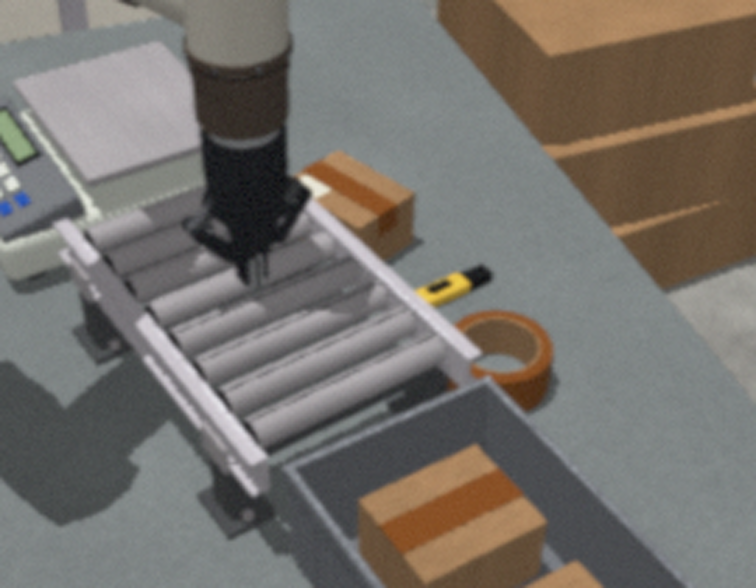

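Rollers 1–4 no longer show their marks, and the untouched ones still do. Now for rollers 5–8.

Emit:
move_arm(
  targets=[
    [0, -0.9, 0, 0, 0, 0, 255],
    [0, -1.8, 0, 0, 0, 0, 255],
    [0, -2.7, 0, 0, 0, 0, 255],
    [0, -3.6, 0, 0, 0, 0, 255],
    [0, -4.5, 0, 0, 0, 0, 255],
    [0, -5.4, 0, 0, 0, 0, 255],
    [0, -6.3, 0, 0, 0, 0, 255],
    [0, -7.2, 0, 0, 0, 0, 255],
    [0, -8.1, 0, 0, 0, 0, 255],
    [0, -9.0, 0, 0, 0, 0, 255],
    [0, -9.9, 0, 0, 0, 0, 255],
    [0, -10.8, 0, 0, 0, 0, 255],
    [0, -11.7, 0, 0, 0, 0, 255],
    [0, -12.6, 0, 0, 0, 0, 255],
    [0, -13.5, 0, 0, 0, 0, 255],
    [0, -14.4, 0, 0, 0, 0, 255],
    [0, -15.3, 0, 0, 0, 0, 255],
    [0, -16.2, 0, 0, 0, 0, 255],
    [0, -17.1, 0, 0, 0, 0, 255],
    [0, -17.9, 0, 0, 0, 0, 255],
  ],
)

```text
clock: 15.2
position: [538.8, -91.9, 98.7]
ee_rot: [-0.122, 0.993, 0.0, -0.0]
contact_force: [1.2, -0.0, -0.6]
gripper_width: -0.1
```

Emit:
move_arm(
  targets=[
    [0, 0, -0.5, 0, 0, 0, 255],
    [0, 0, -2, 0, 0, 0, 255],
    [0, 0, -5, 0, 0, 0, 255],
    [0, 0, -9, 0, 0, 0, 255],
    [0, 4, -12, 0, 0, 0, 255],
    [0, 8, -13, 0, 0, 0, 255],
    [0, 12, -13, 0, 0, 0, 255],
    [0, 12, -13, 0, 0, 0, 255],
    [0, 12, -13, 0, 0, 0, 255],
    [0, 12, -13, 0, 0, 0, 255],
  ],
)

```text
clock: 16.45
position: [509.8, 24.4, 229.1]
ee_rot: [-0.122, 0.993, -0.0, -0.0]
contact_force: [-0.3, 0.4, 0.3]
gripper_width: 0.2
```

Run:
```python
from g import *
s=st();im,d=arm.get_image('wrist')
cv2.imwrite('pics/w9.png',im)
im,d=arm.get_image('side');cv2.imwrite('pics/s9.png',cv2.resize(im[100:310,150:420],None,fx=2.8,fy=2.8,interpolation=cv2.INTER_CUBIC))
im,d=arm.get_image('top');a=cv2.imread('pics/t0.png')
f=lambda x:cv2.resize(x[140:330,160:470],None,fx=1.58,fy=1.58,interpolation=cv2.INTER_CUBIC)
cv2.imwrite('pics/t9.png',np.vstack([f(a),f(im)]))
```

```text
16.45 s,t,z [ 59.18   0.49 229.13] F [-0.3   0.41  0.26] 0.1577018106594183 tool y/x yaw [np.float64(-166.02074500939582), np.float64(103.97925515945187)] tilt [ 0. -0. -1.] j [ 0.37  0.17 -0.23  0.   -1.17 -0.12]
```

View pics/w9.png

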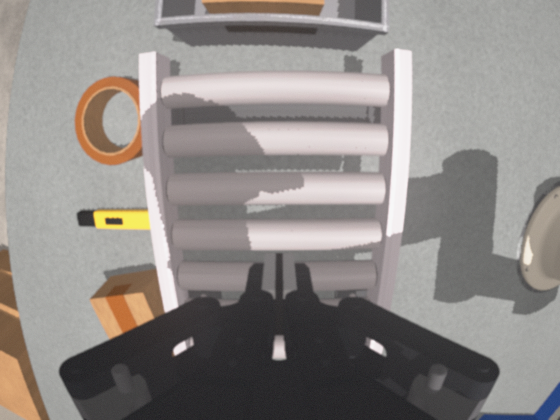

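View pics/s9.png

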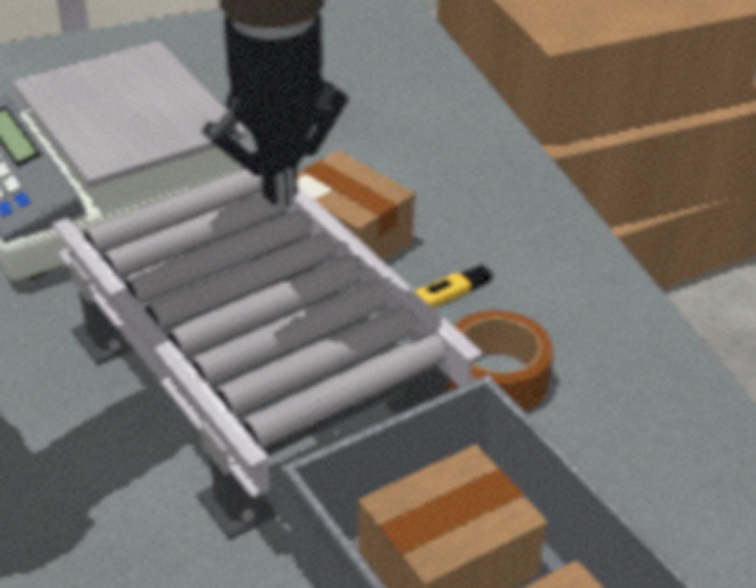

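View pics/t9.png

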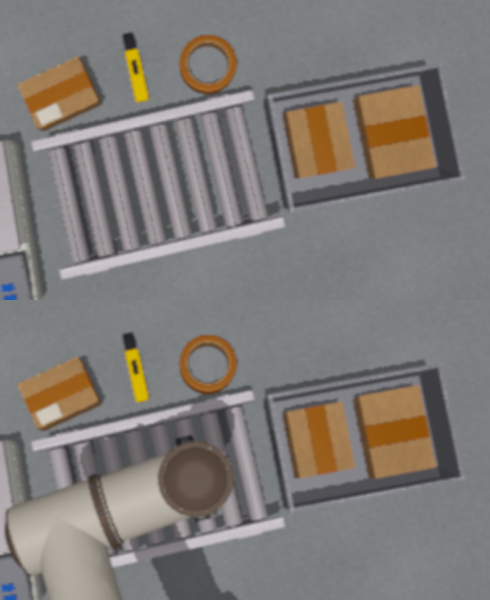

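```bash
python3 -c "
from bench import arm
print(arm.job_done())"
```

```text
the job is handed in; nothing more can be done
None
```

I brushed the shut fingertips along all eight rollers in one forward pass, from the scale end to the tote end. I then lifted clear and handed the job in at about 16.6 s. The hand-in reported no verdict.

**What the checks showed**
- **Rollers:** the black mark line that sat near the top of each roller is out of sight on every roller I could see afterwards. The wrist and side pictures agree. I judge each roller turned well past 0.6 rad towards the tote, but I did not measure the angles.
- **Force:** during the sweep it read about 7.5 N in the one reading taken on a roller. Before that I pressed on roller 1 to find its height, which reached about 21 N. Both are below the 40 N limit.
- **Surroundings:** the tote, carton, tape roll and knife look unmoved in the before and after top pictures. I compared these by eye only.
- **Scale:** the fingers stayed clear of it.

**What disagreed:** the reported tool point is about 25 mm below where the shut fingertips really end. My first probe at the nominal height therefore touched nothing. I set the sweep height from the cameras and the force reading instead.

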